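# Close the TIG kit drawer, draw the electrode tube from the rack, hold it level

## Robot

A 6-joint arm with a two-finger parallel gripper is mounted at the origin on the work surface; the furniture and walls round the work are solid. World frame = base frame: x ahead of the robot, y to its left, z up, the work surface at z = 0. Lengths are in m, angles in rad, forces in N, time in s.
With the tool pointing down it reaches from about 0.3 to 0.775 m from the base axis. Payload 14.6 kg.
Tool frame: the origin (TCP) lies at the very end of the fingers, on their centre line; the grasp point (between the pads) lies 19 mm behind it; z points along the fingers, y is the direction in which the jaws open and shut (so a half turn about z gives the same grasp; the last joint's range is limited). The gripper opens to 85 mm and grips with 20 to 120 N. Pads are 22 mm wide; open, the fingers measure 114 mm over their backs; the gripper's body (76 mm by 85 mm) begins 54 mm behind the grasp point. The pads swing forward as they close: fully open they stand 13 mm farther back than shut.
Start: joints at [1.272, 0.3, 1.521, -0, 1.321, -0.067], TCP at [0.126, 0.535, 0.231] pointing down, gripper open.
Joint ranges: [-3.03, 3.03], [-0.79, 2.21], [0.23, 2.52], [-1.04, 4.18], [0, 3.07], [-2.55, 2.55]. Speed limits (rad/s): [2.22, 2.22, 2.57, 3.14, 3.14, 3.14].

## Interface

Orientations are given as [roll, pitch, yaw] about the fixed x, y, z axes, in that order (R = Rz(yaw) Ry(pitch) Rx(roll)).
In Python, from bench import get_state, snapshot, get_calibration, job gives the robot as it stands. The module is installed in compiled form; this text tells all that it offers.
- The arm moves only by the tool jog_arm, never from a script. Its argument "series" is a list of rows, each a list of 7 numbers: the shift along the tool's x, y, z in m, then the turn, a rotation vector about the tool's x, y, z in rad, then the closure, from 0 (fully open) to 1 (shut). In form: [[dx, dy, dz, ax, ay, az, jaw], ...]. A call has 1 to 20 rows; each row is the pose to reach, as a shift and turn from the pose commanded when the call began, along the tool's axes at that moment; what a row does not reach only later rows make up. A row lasts 1/10 s, in which the tool goes at most 50 mm and 8.59 degrees, less where a joint would pass 70% of its speed; a pose out of reach is approached as far as the arm can. A call with a gripper value outside its range is refused whole. The fingers move at their own pace and stop on an object; "newtons" is the grip in N (left out, the last holds). Time passes only in rows, so rows that repeat a pose let the fingers close. It gives the time, the measured TCP pose, the force and the opening at its end, in the units of the state.
- get_state(): the state, without advancing time (a new reading comes with each control period).
- snapshot(name): name is "side" or "top"; returns the picture (480x640x3 uint8, red, green, blue); there is no depth.
- get_calibration(name): a dict with "fovy" (degrees; the focal length in pixels is half the picture's height over the tangent of half this angle, whatever the lens; pixels are square), "cx", "cy" (the principal point, pixels), "distortion" ([k1, k2, p1, p2, k3] as OpenCV has them; the pictures are not rectified), "R" (3x3) and "t" (3): a world point X has camera coordinates R X + t. Camera axes: x right, y down, z forward; pixel columns grow to the right and rows downward; lengths in m; the calibration is good to about 2 mm. A picture is of the moment at which its call begins. get_calibration takes no time and is no camera call.
- job.close_job(): hands the job in, once; it reports no verdict.
The state is a dict: "time": time; "q": joint angles; "qd": joint speeds; "effort": joint torques, N m; "tool_pos": TCP position; "tool_rot": TCP orientation; "ft_force": force on the tool from outside, world axes, zero at the start; "moment": the same for the moment, N m; "opening": finger opening in m.
Only numpy, scipy, OpenCV 4.12 (cv2) and the standard library are available. Lean on these libraries where they do the work, as an engineer would, in place of code of your own. Each camera call takes 0.05 s, during which the arm holds its last target.

## Task

The kit drawer of the small TIG cabinet has been left pulled out over the tool rack at the cabinet's foot: push it home until its catch seats, so that the rack is free. Then draw the electrode tube, the longest of the three things in the rack, out of its slanted socket, turn it level so that the electrodes stay in when the welder pulls the cap, and hold it up, at least 25 cm above the bench. Finish still holding the tube raised, level and still, the drawer seated, and everything else left where it is.

Things in the scene. Friction and masses are not known exactly. Their poses are not given: they have to be found in the camera images.
- tig_cabinet: grey sheet-steel cabinet fixed on the bench, 280 wide (its y), 190 deep, 250 high: one drawer at the top, open bay below. Origin: foot of the front face, mid-width, on the bench (z = 0). x runs from the front face into the cabinet, y to the left, z up; turned up to 0.2 rad. A steel plate 6 thick reaches 102 out in front of its foot and carries the rack
- rack_middle (a point): middle of the mouth of the rack's middle socket, 61 above the bench, 76 in front of the front face; axes as the cabinet's. Three square-tube sockets (bore 22 x 22, outside 26, 60 deep) stand 74 apart along the cabinet's y, all leaning 45 degrees towards the robot: things are drawn out along (-0.707, 0, +0.707) in the cabinet's frame. Things in the rack reach at most 152 above the bench
- kit_drawer (a joint): drawer opening, m: 0 is home, 0.155 fully out; starts 0.11 to 0.15 open, over the rack. It slides along the cabinet's x. Front panel 276 wide, from 170 to 244 above the bench. It slides with about 1 N; a sprung roller catch resists with up to about 5 N more from 0.011 to 0.005, then from about 0.003 draws it home to a firm stop and keeps it. Fully home: below 0.0025
- drawer_pull (a point): middle of the front of the dark cup pull on the drawer front, the place to push: a rounded block 84 wide (along the cabinet's y) and 22 high, 209 above the bench, its front 14 proud of the panel. It moves with the drawer; with the drawer home it is 25.5 in front of the cabinet's front face. Axes as the cabinet's
- electrode_tube_centre (a point): centre of the electrode tube, the longest thing in the rack: a white tube with a band round its middle, 178 long, 19 thick (grips like a 19 x 19 bar, faces square to its x and y), 50 to 90 g. z runs along it, up out of the socket; y is the cabinet's y. It stands in any one of the sockets, 60 inside and 118 outside, 1.5 free each side. Level: z within 20 degrees of horizontal, either end forward
- marker_centre (a point): centre of a dark felt marker, 132 long and 16 thick, in another of the sockets, axes as the tube's; to be left in place
- soapstone_centre (a point): centre of a flat steel soapstone holder, 156 long, 14 wide and 11 thick, in another of the sockets, axes as the tube's; to be left in place
- tin: round tin, 72 in diameter and 60 high, standing loose on the rear of the cabinet's top (250 above the bench), its centre 130 to 145 behind the front face; origin at the middle of its underside; to be left in place
- coupon: flat steel plate, 120 x 60 x 6, lying loose on the bench to the left; origin at the middle of its underside; to be left in place
- spanner: adjustable spanner, 214 long and 11 thick, lying loose on the bench to the right; origin at the middle of its underside; to be left in place

How it is judged:
By the outcome, as a careful person would: the job done as asked, in the order asked, and still so for the second after the job is handed in, while the arm keeps its last pose, push and grip.
It also fails if it takes over 46 s, if anything falls off the work surface, if the arm or the gripper's body presses on something with over 40 N, if the wrist force passes 120 N, or if a joint passes its speed limit or range.

## Working session

There is one attempt and no reset: what is moved stays moved. The work goes in short steps, Python scripts to look and compute and a tool call to move; the robot and the scene stay as the last step left them, time stands still between calls to the robot, and variables do not carry over. Pictures are saved under pics/ and viewed, and the job is handed in when it is done.

Besides the shell and the picture viewer there is one more tool, called after ">>>" by a JSON object that holds its "api" and its "payload". jog_arm: Moves the arm, as the interface text tells. Its arguments: {"type":"object","properties":{"series":{"type":"array"},"newtons":{"type":"number"}},"required":["series"]}

```bash
mkdir -p pics; python3 - <<'E'
from bench import *
import cv2
print(get_state())
for n in("side","top"):
    c=get_calibration(n);print(n,c)
    cv2.imwrite(f"pics/{n}0.png",snapshot(n)[:,:,::-1])
E
```

```text
{'time': 0.0, 'q': array([ 1.27236550e+00,  3.00489952e-01,  1.52160148e+00,  2.30228722e-06,
        1.32073206e+00, -6.66287257e-02]), 'qd': array([-0.00137374, -0.00046142,  0.00118141,  0.0012908 ,  0.00141152,
        0.00081876]), 'effort': array([ 8.75069873e-05, -5.43488681e+01, -3.61813223e+01, -4.83884924e-05,
        3.88086002e-03,  2.01437007e-05]), 'tool_pos': array([0.12629683, 0.53504703, 0.23070235]), 'tool_rot': array([-3.14036470e+00, -8.41732990e-05,  2.90978993e+00]), 'ft_force': array([-0.56193904,  0.44812445, -0.17697802]), 'moment': array([ 0.04725709, -0.00049123, -0.01805237]), 'opening': 0.08555497249177074}
side {'fovy': 49.62051752213238, 'cx': 319.5513269600675, 'cy': 232.72943999275242, 'distortion': array([-0.13456796,  0.        ,  0.        ,  0.        ,  0.        ]), 'R': array([[ 0.9767938 , -0.2138088 ,  0.01263621],
       [-0.06100692, -0.33429605, -0.94049152],
       [ 0.2053096 ,  0.91789539, -0.33958212]]), 't': array([-0.62712901,  0.1743042 ,  1.38167798])}
top {'fovy': 54.374938701112434, 'cx': 317.0488649232186, 'cy': 249.81546118584504, 'distortion': array([0.02937306, 0.        , 0.        , 0.        , 0.        ]), 'R': array([[ 0.38762308, -0.92178125, -0.00822652],
       [-0.72909884, -0.30111204, -0.61461079],
       [ 0.5640596 ,  0.24423527, -0.78878761]]), 't': array([-0.29244507,  0.52736715,  1.19863216])}
```

View pics/side0.png

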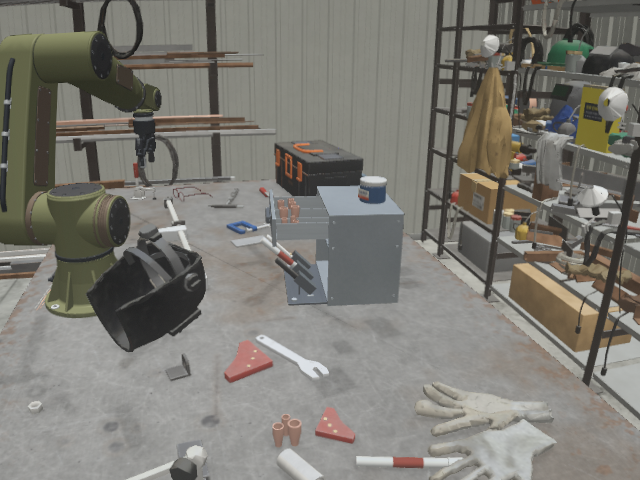

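View pics/top0.png

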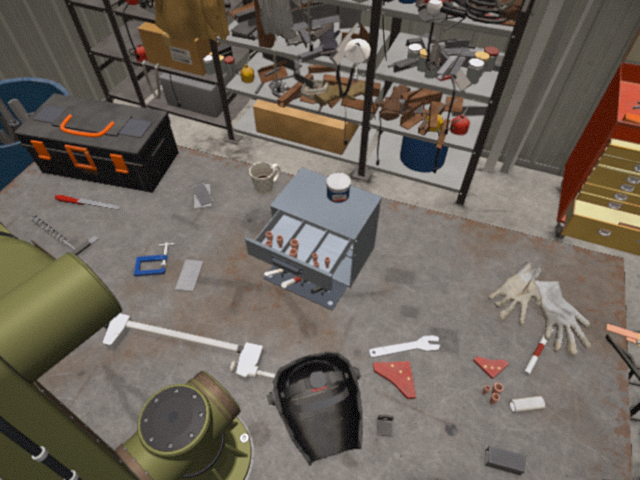

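```bash
python3 - <<'E'
import cv2
a=cv2.imread("pics/side0.png");cv2.imwrite("pics/s0c.png",cv2.resize(a[165:315,225:425],None,fx=4,fy=4,interpolation=cv2.INTER_CUBIC))
a=cv2.imread("pics/top0.png");cv2.imwrite("pics/t0c.png",cv2.resize(a[165:315,230:400],None,fx=4,fy=4,interpolation=cv2.INTER_CUBIC))
E
```

```text
(no output)
```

View pics/s0c.png

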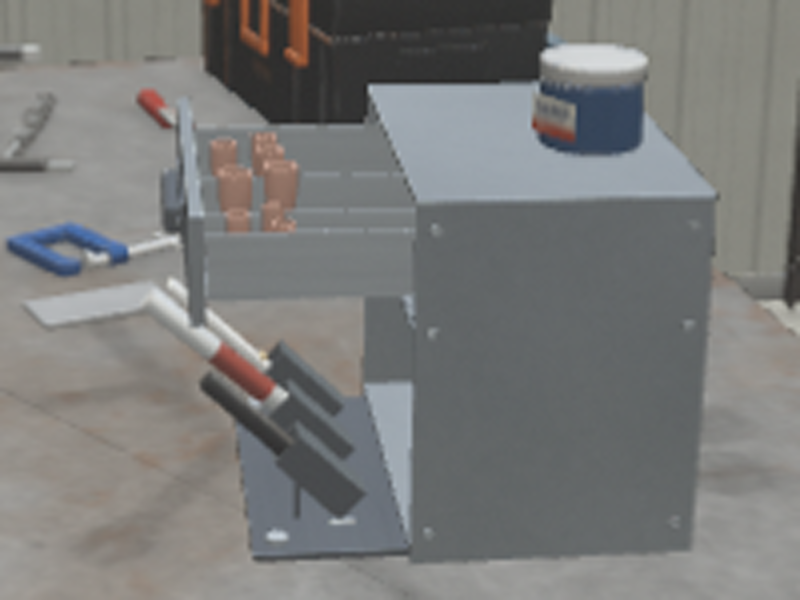

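View pics/t0c.png

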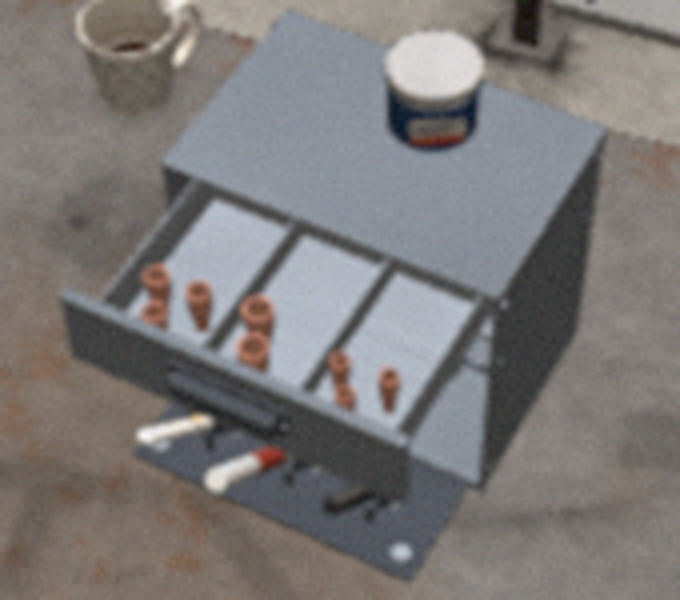

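```bash
cat > h.py <<'E'
import numpy as np,cv2
from bench import *
def proj(n,P):
    c=get_calibration(n);f=240/np.tan(np.radians(c["fovy"])/2)
    K=np.array([[f,0,c["cx"]],[0,f,c["cy"]],[0,0,1.]])
    return cv2.projectPoints(np.atleast_2d(np.array(P,float)),cv2.Rodrigues(c["R"])[0],c["t"],K,c["distortion"])[0][:,0]
def Rz(a): return np.array([[np.cos(a),-np.sin(a),0],[np.sin(a),np.cos(a),0],[0,0,1]])
def c2w(p,P): return np.atleast_2d(P)@Rz(p[2]).T+np.array([p[0],p[1],0])
E
cat > fit.py <<'E'
from h import *
from scipy.optimize import least_squares
S=[((0,-.14,.25),(414,203)),((0,.14,.25),(368,86)),((.19,-.14,.25),(717,196)),((0,-.14,0),(410,560)),((.19,-.14,0),(691,551))]
T=[((0,.14,.25),(165,165)),((0,-.14,.25),(497,298)),((.19,.14,.25),(288,10)),((.19,-.14,.25),(606,130)),((0,-.14,0),(483,488))]
SD=[((0,.138,.244),(178,98)),((0,-.138,.170),(192,324))]
TD=[((0,.138,.244),(62,293)),((0,-.138,.244),(408,443)),((0,-.138,.17),(408,498)),((0,.138,.17),(75,354))]
un=lambda q,o:(np.array(q)+.5)/4-.5+np.array(o)
def res(p,v=0):
    r=[]
    for n,o,A,D in(("side",(225,165),S,SD),("top",(230,165),T,TD)):
        P=[a[0] for a in A]+[np.array(a[0])-[p[3]+.0115,0,0] for a in D]
        r.append(proj(n,c2w(p,P))-np.array([un(a[1],o) for a in A+D]))
    r=np.vstack(r)
    return r if v else r.ravel()
s=least_squares(res,[.5,.3,0,.13],loss="soft_l1")
print(s.x);print(res(s.x,1).round(1))
p=s.x;np.save("p.npy",p)
print("pull",c2w(p,[-.0255-p[3],0,.209]),"home",c2w(p,[-.0255,0,.209]))
m=np.array([-.076,0,.061]);u=np.array([-1,0,1])/2**.5
for k in range(-1,2): print(k,c2w(p,[m+[0,.074*k,0],m+[0,.074*k,0]+u*.118]).round(4).tolist(), proj("side",c2w(p,m+[0,.074*k,0]+u*.118)),proj("top",c2w(p,m+[0,.074*k,0]+u*.118)))
E
python3 fit.py
```

```text
[ 0.637836   -0.03122558 -0.09820772  0.12461189]
[[ 0.5  0.2]
 [-0.7  0.3]
 [ 0.2  0.2]
 [-0.3  2. ]
 [ 0.1  0.9]
 [ 0.6  0.3]
 [ 0.7  1.9]
 [-1.3 -0.9]
 [ 0.4  0. ]
 [-0.5 -0.4]
 [ 0.5 -1. ]
 [-0.3  1.5]
 [-0.2 -0.3]
 [-0.3 -0.1]
 [-0.7  1.3]
 [-0.2  0.3]]
pull [[ 0.48844743 -0.01650712  0.209     ]] home [[ 0.61245887 -0.02872531  0.209     ]]
-1 [[0.5549, -0.0974, 0.061], [0.4719, -0.0892, 0.1444]] [[263.68195815 247.92212085]] [[307.04331208 292.50267068]]
0 [[0.5622, -0.0238, 0.061], [0.4792, -0.0156, 0.1444]] [[263.23455836 238.01304723]] [[284.69848495 282.30593041]]
1 [[0.5695, 0.0499, 0.061], [0.4864, 0.0581, 0.1444]] [[262.83354986 229.02448718]] [[263.06280803 272.44009904]]
```

```bash
cat >> h.py <<'E'
from scipy.spatial.transform import Rotation as Ro
def rpy(r): return Ro.from_euler("xyz",r)
def shift(pos,rot):
    s=get_state();R=rpy(s["tool_rot"])
    print("d",R.inv().apply(np.array(pos)-s["tool_pos"]).round(4),"rv",(R.inv()*rpy(rot)).as_rotvec().round(4),"t",s["time"])
E
python3 -c "
from h import *
p=np.load('p.npy')
print(c2w(p,[-.0255-p[3]-.06,0,.2]))
shift([.42,-.01,.30],[np.pi,0,np.pi+p[2]])"
```

```text
[[ 0.42873654 -0.01062412  0.2       ]]
d [-0.4111 -0.4631 -0.0688] rv [-1.000e-03 -1.000e-04 -1.336e-01] t 0.1
```

>>> {"api": "jog_arm", "payload": {"series": [[-0.2, -0.2, -0.069, 0, 0, -0.05, 1], [-0.2, -0.2, -0.069, 0, 0, -0.05, 1], [-0.2, -0.2, -0.069, 0, 0, -0.05, 1], [-0.2, -0.2, -0.069, 0, 0, -0.05, 1], [-0.2, -0.2, -0.069, 0, 0, -0.05, 1], [-0.2, -0.2, -0.069, 0, 0, -0.05, 1], [-0.4, -0.46, -0.069, 0, 0, -0.134, 1], [-0.4, -0.46, -0.069, 0, 0, -0.134, 1], [-0.4, -0.46, -0.069, 0, 0, -0.134, 1], [-0.4, -0.46, -0.069, 0, 0, -0.134, 1], [-0.4, -0.46, -0.069, 0, 0, -0.134, 1], [-0.4, -0.46, -0.069, 0, 0, -0.134, 1], [-0.4, -0.46, -0.069, 0, 0, -0.134, 1], [-0.4, -0.46, -0.069, 0, 0, -0.134, 1], [-0.4, -0.46, -0.069, 0, 0, -0.134, 1]]}}

```text
time: 1.6
tool_pos: [0.4098, -0.0045, 0.2999]
tool_rot: [3.141, -0.001, 3.042]
ft_force: [-0.1, 0.2, -0.0]
opening: -0.0
```

```bash
python3 -c "
from h import *
p=np.load('p.npy')
s=get_state();print(Rz(-p[2])@(s['tool_pos']-[p[0],p[1],0]),s['tool_pos'])
shift(c2w(p,[-.0255-p[3]-.05,0,.199])[0],[np.pi,0,np.pi+p[2]])"
```

```text
[-0.22953898  0.00425679  0.2999471 ] [ 0.40982043 -0.00448301  0.2999471 ]
d [-0.0295 -0.0042  0.1009] rv [ 0.0001 -0.0009 -0.001 ] t 1.6
```

>>> {"api": "jog_arm", "payload": {"series": [[0, -0.004, 0.05, 0, 0, 0, 1], [0, -0.004, 0.101, 0, 0, 0, 1], [0, -0.004, 0.101, 0, 0, 0, 1], [-0.02, -0.004, 0.101, 0, 0, 0, 1], [-0.03, -0.004, 0.101, 0, 0, 0, 1], [-0.04, -0.004, 0.101, 0, 0, 0, 1], [-0.05, -0.004, 0.101, 0, 0, 0, 1], [-0.06, -0.004, 0.101, 0, 0, 0, 1], [-0.07, -0.004, 0.101, 0, 0, 0, 1]]}}

```text
time: 2.5
tool_pos: [0.4799, -0.0151, 0.1995]
tool_rot: [3.142, -0.0, 3.044]
ft_force: [0.4, -0.2, 0.2]
opening: 0.0005
```

```bash
python3 -c "
from h import *
p=np.load('p.npy')
s=get_state();print(Rz(-p[2])@(s['tool_pos']-[p[0],p[1],0]),s['ft_force'])
a=snapshot('side')
cv2.imwrite('pics/s1c.png',cv2.resize(a[140:290,225:425,::-1],None,fx=4,fy=4,interpolation=cv2.INTER_CUBIC))"
```

```text
[-0.15877125  0.00053761  0.1995152 ] [ 0.43174051 -0.15435082  0.2008793 ]
```

View pics/s1c.png

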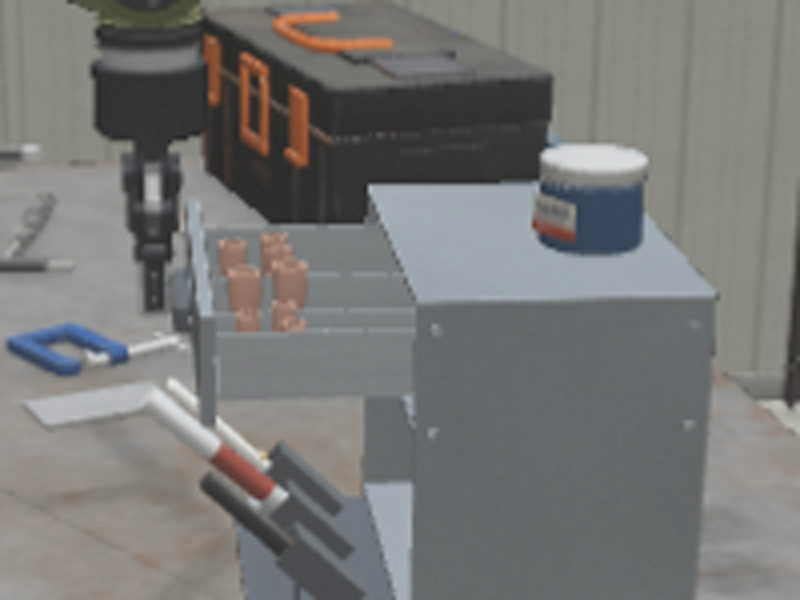

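>>> {"api": "jog_arm", "payload": {"series": [[-0.01, 0, 0, 0, 0, 0, 1], [-0.02, 0, 0, 0, 0, 0, 1], [-0.03, 0, 0, 0, 0, 0, 1], [-0.04, 0, 0, 0, 0, 0, 1], [-0.05, 0, 0, 0, 0, 0, 1], [-0.06, 0, 0, 0, 0, 0, 1], [-0.07, 0, 0, 0, 0, 0, 1], [-0.08, 0, 0, 0, 0, 0, 1], [-0.09, 0, 0, 0, 0, 0, 1], [-0.095, 0, 0, 0, 0, 0, 1], [-0.098, 0, 0, 0, 0, 0, 1], [-0.1, 0, 0, 0, 0, 0, 1]]}}

```text
time: 3.75
tool_pos: [0.5789, -0.0249, 0.1992]
tool_rot: [-3.142, -0.0, 3.044]
ft_force: [-1.3, 0.4, -1.7]
opening: 0.0002
```

```bash
python3 -c "
from h import *
p=np.load('p.npy')
s=get_state();print(Rz(-p[2])@(s['tool_pos']-[p[0],p[1],0]),s['ft_force'])
a=snapshot('side')
cv2.imwrite('pics/s2c.png',cv2.resize(a[140:290,225:425,::-1],None,fx=4,fy=4,interpolation=cv2.INTER_CUBIC))"
```

```text
[-0.0592956   0.00050948  0.19916049] [-1.31108172  0.37341379 -1.70575706]
```

View pics/s2c.png

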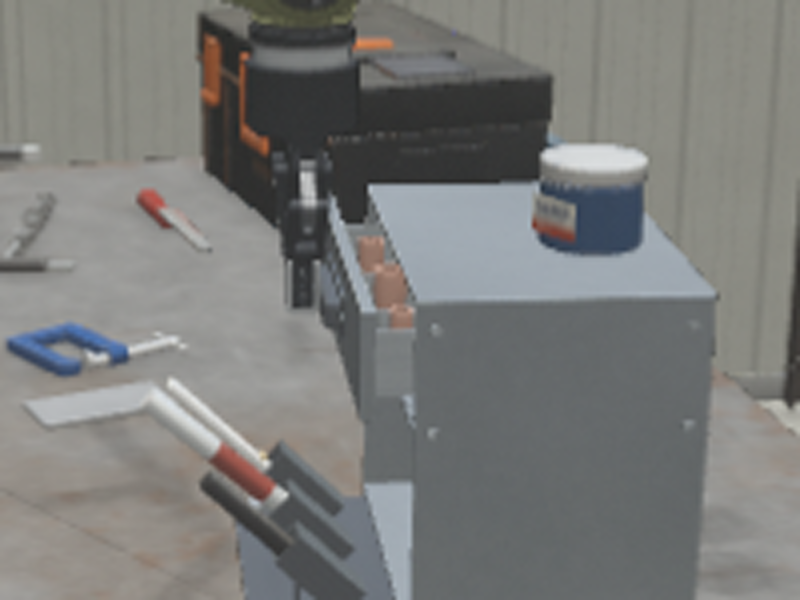

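>>> {"api": "jog_arm", "payload": {"series": [[-0.004, 0, 0, 0, 0, 0, 1], [-0.008, 0, 0, 0, 0, 0, 1], [-0.01, 0, 0, 0, 0, 0, 1], [-0.012, 0, 0, 0, 0, 0, 1], [-0.013, 0, 0, 0, 0, 0, 1], [-0.014, 0, 0, 0, 0, 0, 1]]}}

```text
time: 4.4
tool_pos: [0.5926, -0.0263, 0.1993]
tool_rot: [-3.142, -0.001, 3.044]
ft_force: [-4.7, 0.4, 2.9]
opening: -0.0
```

>>> {"api": "jog_arm", "payload": {"series": [[-0.001, 0, 0, 0, 0, 0, 1], [-0.002, 0, 0, 0, 0, 0, 1], [-0.002, 0, 0, 0, 0, 0, 1]]}}

```text
time: 4.7
tool_pos: [0.5946, -0.0264, 0.1994]
tool_rot: [3.142, -0.0, 3.044]
ft_force: [-5.3, 0.2, 2.5]
opening: 0.0002
```

>>> {"api": "jog_arm", "payload": {"series": [[-0.001, 0, 0, 0, 0, 0, 1], [-0.002, 0, 0, 0, 0, 0, 1], [-0.002, 0, 0, 0, 0, 0, 1]]}}

```text
time: 5.0
tool_pos: [0.597, -0.0267, 0.1993]
tool_rot: [3.142, 0.001, 3.044]
ft_force: [-0.1, -0.1, -1.0]
opening: 0.0002
```

>>> {"api": "jog_arm", "payload": {"series": [[-0.001, 0, 0, 0, 0, 0, 1], [-0.002, 0, 0, 0, 0, 0, 1], [-0.002, 0, 0, 0, 0, 0, 1]]}}

```text
time: 5.3
tool_pos: [0.5989, -0.0269, 0.1992]
tool_rot: [3.142, 0.0, 3.044]
ft_force: [-0.0, 0.2, 0.3]
opening: -0.0003
```

>>> {"api": "jog_arm", "payload": {"series": [[-0.001, 0, 0, 0, 0, 0, 1], [-0.001, 0, 0, 0, 0, 0, 1]]}}

```text
time: 5.5
tool_pos: [0.5997, -0.0269, 0.1992]
tool_rot: [-3.142, -0.0, 3.044]
ft_force: [0.1, 0.2, 0.1]
opening: -0.0004
```

>>> {"api": "jog_arm", "payload": {"series": [[-0.001, 0, 0, 0, 0, 0, 1], [-0.001, 0, 0, 0, 0, 0, 1]]}}

```text
time: 5.7
tool_pos: [0.6008, -0.0271, 0.1993]
tool_rot: [-3.142, 0.0, 3.044]
ft_force: [0.4, 0.5, -0.6]
opening: 0.0001
```

>>> {"api": "jog_arm", "payload": {"series": [[-0.001, 0, 0, 0, 0, 0, 1], [-0.001, 0, 0, 0, 0, 0, 1]]}}

```text
time: 5.9
tool_pos: [0.6015, -0.0271, 0.1993]
tool_rot: [-3.142, -0.001, 3.044]
ft_force: [-2.7, 0.6, 2.1]
opening: -0.0001
```

```bash
python3 -c "
from h import *
p=np.load('p.npy')
s=get_state();print(Rz(-p[2])@(s['tool_pos']-[p[0],p[1],0]),s['ft_force'])
a=snapshot('side')
cv2.imwrite('pics/s3c.png',cv2.resize(a[140:290,225:425,::-1],None,fx=4,fy=4,interpolation=cv2.INTER_CUBIC))"
```

```text
[-0.03658381  0.00053132  0.19926806] [-2.65394937  0.62170982  2.08862765]
```

View pics/s3c.png

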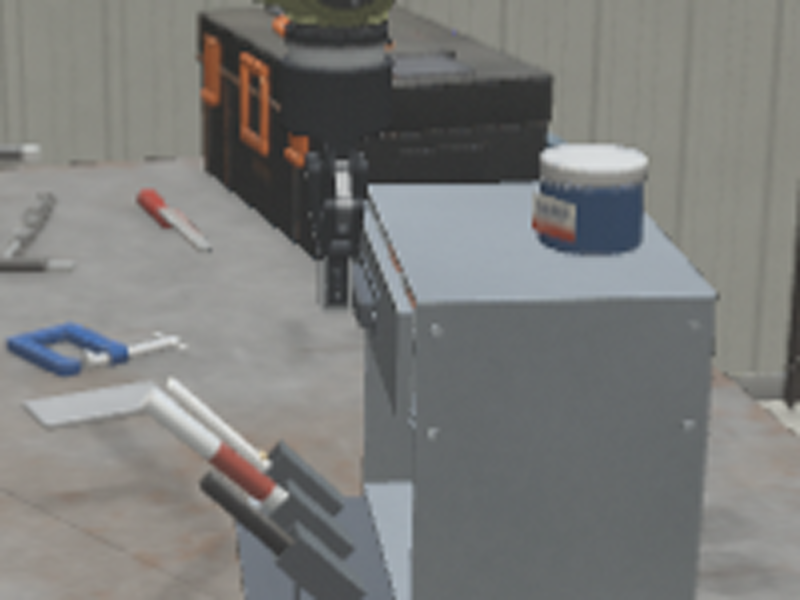

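Force is returning after the snap-in, so contact is at the stop. I'll press a little more firmly to confirm.

>>> {"api": "jog_arm", "payload": {"series": [[-0.001, 0, 0, 0, 0, 0, 1], [-0.001, 0, 0, 0, 0, 0, 1]]}}

```text
time: 6.15
tool_pos: [0.6015, -0.0271, 0.1993]
tool_rot: [-3.141, -0.003, 3.044]
ft_force: [-13.5, 1.3, 6.5]
opening: -0.0
```

>>> {"api": "jog_arm", "payload": {"series": [[-0.001, 0, 0, 0, 0, 0, 1], [-0.001, 0, 0, 0, 0, 0, 1]]}}

```text
time: 6.35
tool_pos: [0.6016, -0.0271, 0.1993]
tool_rot: [-3.141, -0.006, 3.044]
ft_force: [-24.5, 0.9, 9.3]
opening: 0.0001
```

>>> {"api": "jog_arm", "payload": {"series": [[0.02, 0, 0, 0, 0, 0, 1], [0.06, 0, 0, 0, 0, 0, 0.5], [0.1, 0, -0.02, 0, 0, 0, 0.5], [0.14, 0, -0.05, 0, 0, 0, 0.5], [0.17, 0, -0.08, 0, 0, 0, 0.5], [0.17, 0.1, -0.11, 0, 0, 0, 0.5], [0.17, 0.15, -0.11, 0, 0, 0, 0.5], [0.17, 0.2, -0.11, 0, 0, 0, 0.5], [0.17, 0.2, -0.11, 0, 0, 0, 0.5]]}}

```text
time: 7.25
tool_pos: [0.4537, 0.1873, 0.3098]
tool_rot: [3.141, 0.002, 3.043]
ft_force: [1.2, -1.6, -0.5]
opening: 0.0426
```

```bash
python3 -c "
from h import *
s=get_state();print(s)
a=snapshot('side');cv2.imwrite('pics/side4.png',a[:,:,::-1])
cv2.imwrite('pics/s4c.png',cv2.resize(a[165:315,225:425,::-1],None,fx=4,fy=4,interpolation=cv2.INTER_CUBIC))
a=snapshot('top');cv2.imwrite('pics/top4.png',a[:,:,::-1])
cv2.imwrite('pics/t4c.png',cv2.resize(a[165:315,230:400,::-1],None,fx=4,fy=4,interpolation=cv2.INTER_CUBIC))"
```

```text
{'time': 7.25, 'q': array([ 3.17031034e-01,  1.14249920e-01,  1.56262119e+00, -4.86813448e-05,
        1.46294121e+00, -1.15564257e+00]), 'qd': array([ 9.69021178e-01,  4.94588572e-01, -6.19955389e-01, -4.00596611e-04,
        1.27290465e-01,  9.60653662e-01]), 'effort': array([ -5.68442032, -50.76804757, -33.20557952,   0.14419466,
        -0.11460916,  -1.91291191]), 'tool_pos': array([0.45365182, 0.18734923, 0.30978523]), 'tool_rot': array([3.14091889e+00, 1.64862493e-03, 3.04347457e+00]), 'ft_force': array([ 1.23297816, -1.59191621, -0.46569768]), 'moment': array([-0.00937555, -0.04330852, -0.00860633]), 'opening': 0.04261891390778366}
```

View pics/s4c.png

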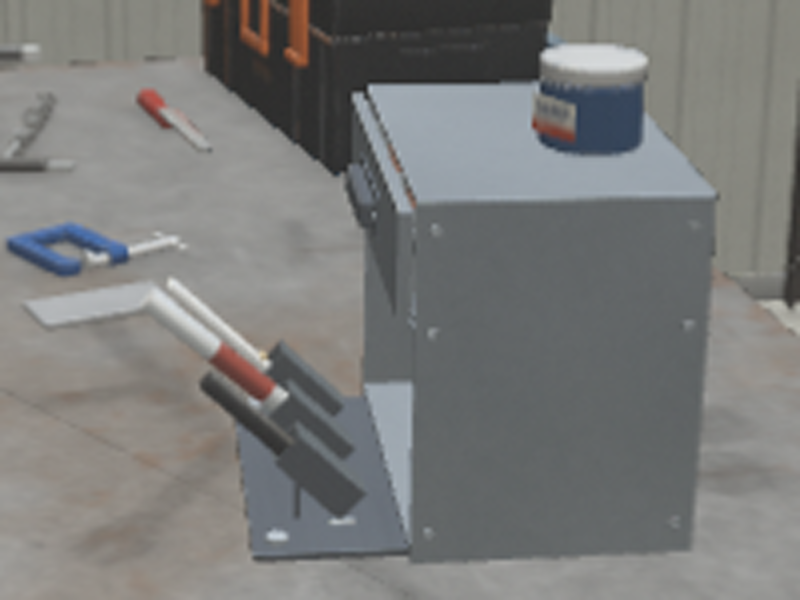

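View pics/t4c.png

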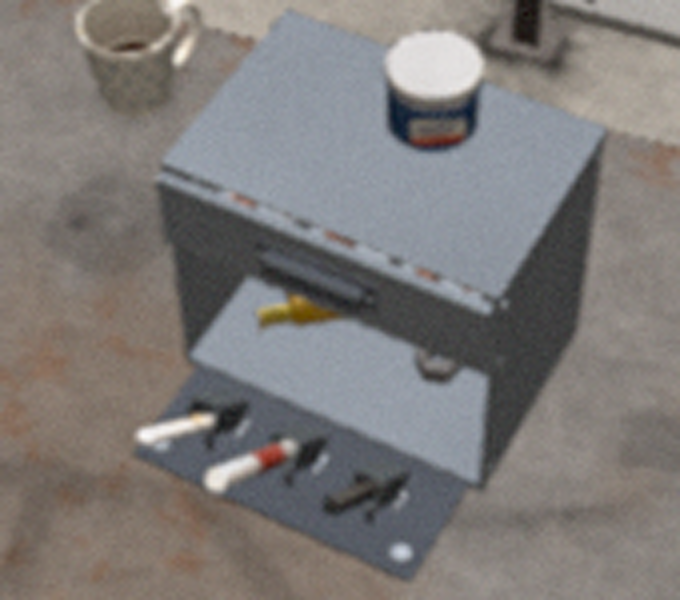

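```bash
python3 -c "
from h import *
p=np.load('p.npy')
m=np.array([-.076,0,.061]);u=np.array([-1,0,1])/2**.5
W=c2w(p,[m,m+u*.029,m+u*.118])
for n,o in(('side',(225,165)),('top',(230,165))):
    print(n,((proj(n,W)-o+.5)*4-.5).round(0).tolist())
    I=cv2.imread('pics/%s4c.png'%n[0])
    for q in range(-1,2):
        for d in(0,.029,.118):
            x=((proj(n,c2w(p,m+[0,.074*q,0]+u*d))[0]-o+.5)*4-.5).astype(int)
            cv2.circle(I,tuple(int(v) for v in x),3,(0,255,0),-1)
    cv2.imwrite('pics/%s4o.png'%n[0],I[200:])
"
```

```text
side [[277.0, 402.0], [247.0, 376.0], [154.0, 294.0]]
top [[282.0, 452.0], [268.0, 456.0], [220.0, 471.0]]
```

View pics/s4o.png

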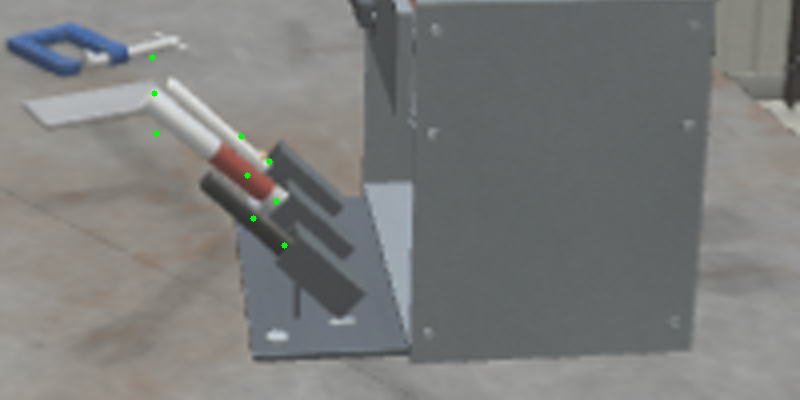

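View pics/t4o.png

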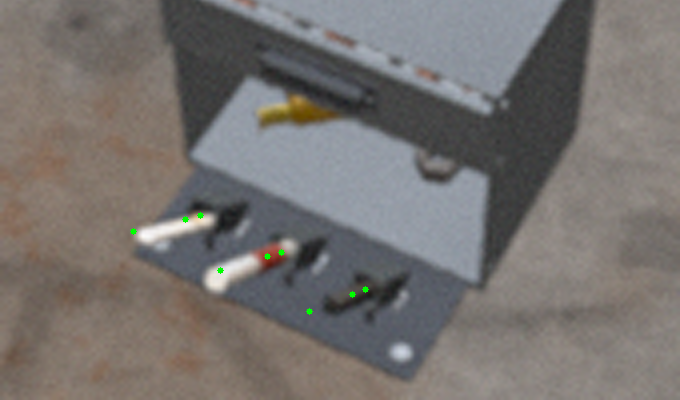

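```bash
python3 -c "
from h import *
p=np.load('p.npy')
shift(c2w(p,[-.120,0,.25])[0],[np.pi,0,np.pi+p[2]])"
```

```text
d [-0.0839 -0.2025  0.0591] rv [0.0011 0.0007 0.0054] t 7.35
```

>>> {"api": "jog_arm", "payload": {"series": [[-0.04, -0.04, 0.02, 0, 0, 0, 0.5], [-0.08, -0.09, 0.03, 0, 0, 0, 0.5], [-0.084, -0.14, 0.05, 0, 0, 0, 0.5], [-0.084, -0.19, 0.059, 0, 0, 0, 0.5], [-0.084, -0.203, 0.059, 0, 0, 0, 0.5], [-0.084, -0.203, 0.059, 0, 0, 0, 0.5], [-0.084, -0.203, 0.059, 0, 0, 0, 0.5], [-0.084, -0.203, 0.059, 0, 0, 0, 0.5]]}}

```text
time: 8.15
tool_pos: [0.5176, -0.0243, 0.2504]
tool_rot: [3.141, 0.001, 3.044]
ft_force: [0.1, 0.7, -0.1]
opening: 0.0429
```

```bash
python3 -c "
from h import *
p=np.load('p.npy')
shift(c2w(p,[-.120,0,.086])[0],[np.pi,0,np.pi+p[2]])"
```

```text
d [-0.0002  0.0049  0.1644] rv [0.0001 0.0008 0.001 ] t 8.15
```

>>> {"api": "jog_arm", "payload": {"series": [[0, 0.005, 0.02, 0, 0, 0, 0.5], [0, 0.005, 0.05, 0, 0, 0, 0.5], [0, 0.005, 0.07, 0, 0, 0, 0.5], [0, 0.005, 0.08, 0, 0, 0, 0.5], [0, 0.005, 0.08, 0, 0, 0, 0.5]]}}

```text
time: 8.65
tool_pos: [0.5177, -0.0191, 0.1694]
tool_rot: [3.142, -0.001, 3.045]
ft_force: [-0.5, 0.4, -0.9]
opening: 0.0423
```

```bash
python3 -c "
from h import *
p=np.load('p.npy')
shift(c2w(p,[-.120,0,.086])[0],[np.pi,0,np.pi+p[2]])
a=snapshot('side')
b=snapshot('top')
cv2.imwrite('pics/5.png',np.hstack([cv2.resize(x,(400,400),interpolation=cv2.INTER_CUBIC) for x in (a[190:290,235:335,::-1],b[210:310,240:340,::-1])]))"
```

```text
d [-0.0008 -0.0003  0.0834] rv [ 0.0001 -0.0014  0.0016] t 8.65
```

View pics/5.png

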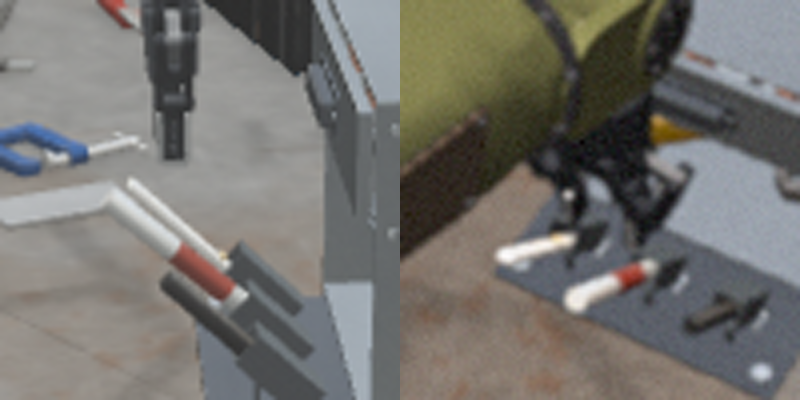

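```bash
python3 -c "
from h import *
p=np.load('p.npy')
s=get_state();R=rpy(s['tool_rot']);t=s['tool_pos']
for n,o,e in(('side',(235,190),0),('top',(240,210),400)):
  for d in(0,.0213+.007,-.0213-.007): print(n,((proj(n,t+R.apply([0,d,-.005]))[0]-o+.5)*4-.5+[e,0]).round(0))
"
```

```text
side [172. 148.]
side [170. 135.]
side [173. 162.]
top [606. 226.]
top [572. 211.]
top [640. 241.]
```

>>> {"api": "jog_arm", "payload": {"series": [[-0.001, 0, 0.02, 0, 0, 0, 0.5], [-0.001, 0, 0.04, 0, 0, 0, 0.5], [-0.001, 0, 0.055, 0, 0, 0, 0.5], [-0.001, 0, 0.07, 0, 0, 0, 0.5], [-0.001, 0, 0.083, 0, 0, 0, 0.5], [-0.001, 0, 0.083, 0, 0, 0, 0.5]]}}

```text
time: 9.35
tool_pos: [0.5187, -0.0199, 0.0863]
tool_rot: [3.142, -0.001, 3.044]
ft_force: [0.4, 0.7, 0.5]
opening: 0.0421
```

```bash
python3 -c "
from h import *
print(get_state()['ft_force'])
a=snapshot('side')
b=snapshot('top')
cv2.imwrite('pics/6.png',np.hstack([cv2.resize(x,(400,400),interpolation=cv2.INTER_CUBIC) for x in (a[190:290,235:335,::-1],b[210:310,240:340,::-1])]))"
```

```text
[0.37783713 0.71650591 0.50419861]
```

View pics/6.png

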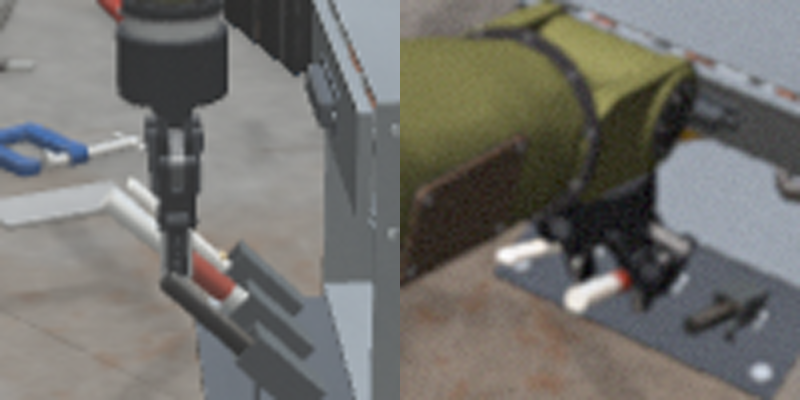

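Fingers straddle the tube just above the red band (side view about (175,240) in the crop), with no contact force. Closing now.

>>> {"api": "jog_arm", "payload": {"series": [[0, 0, 0, 0, 0, 0, 0.65], [0, 0, 0, 0, 0, 0, 0.75], [0, 0, 0, 0, 0, 0, 0.8], [0, 0, 0, 0, 0, 0, 0.9], [0, 0, 0, 0, 0, 0, 1], [0, 0, 0, 0, 0, 0, 1], [0, 0, 0, 0, 0, 0, 1]], "newtons": 50}}

```text
time: 10.15
tool_pos: [0.5193, -0.0199, 0.0877]
tool_rot: [3.141, 0.001, 3.044]
ft_force: [-1.4, 1.4, 6.1]
opening: 0.018
```

>>> {"api": "jog_arm", "payload": {"series": [[0.005, 0, -0.005, 0, 0, 0, 1], [0.01, 0, -0.01, 0, 0, 0, 1], [0.015, 0, -0.015, 0, 0, 0, 1]]}}

```text
time: 10.45
tool_pos: [0.5034, -0.0185, 0.1025]
tool_rot: [-3.142, -0.0, 3.044]
ft_force: [1.6, 0.1, -0.6]
opening: 0.0181
```

>>> {"api": "jog_arm", "payload": {"series": [[0.008, 0, -0.008, 0, 0, 0, 1], [0.016, 0, -0.016, 0, 0, 0, 1], [0.024, 0, -0.024, 0, 0, 0, 1], [0.032, 0, -0.032, 0, 0, 0, 1], [0.04, 0, -0.04, 0, 0, 0, 1], [0.05, 0, -0.05, 0, 0, 0, 1], [0.05, 0, -0.05, 0, 0, 0, 1]]}}

```text
time: 11.15
tool_pos: [0.4539, -0.0136, 0.1534]
tool_rot: [-3.142, 0.002, 3.044]
ft_force: [-0.3, -0.1, -0.5]
opening: 0.0178
```

```bash
python3 -c "
from h import *
print(get_state()['ft_force'])
a=snapshot('side')
b=snapshot('top')
cv2.imwrite('pics/7.png',np.hstack([cv2.resize(x,(400,400),interpolation=cv2.INTER_CUBIC) for x in (a[190:290,235:335,::-1],b[210:310,240:340,::-1])]))"
```

```text
[-0.28028986 -0.08026696 -0.45659773]
```

View pics/7.png

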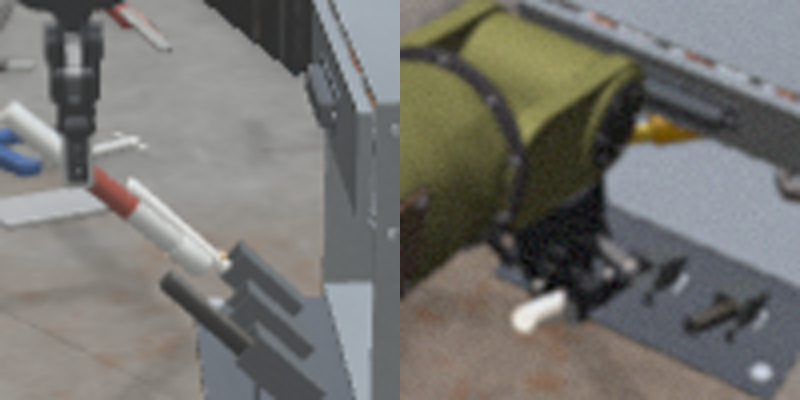

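>>> {"api": "jog_arm", "payload": {"series": [[0.01, 0, -0.03, 0, 0, 0, 1], [0.02, 0, -0.07, 0, 0, 0, 1], [0.03, 0, -0.11, 0, -0.05, 0, 1], [0.03, 0, -0.15, 0, -0.15, 0, 1], [0.03, 0, -0.18, 0, -0.25, 0, 1], [0.03, 0, -0.21, 0, -0.35, 0, 1], [0.03, 0, -0.22, 0, -0.45, 0, 1], [0.03, 0, -0.23, 0, -0.55, 0, 1], [0.03, 0, -0.23, 0, -0.65, 0, 1], [0.03, 0, -0.23, 0, -0.72, 0, 1], [0.03, 0, -0.23, 0, -0.785, 0, 1], [0.03, 0, -0.23, 0, -0.785, 0, 1], [0.03, 0, -0.23, 0, -0.785, 0, 1], [0.03, 0, -0.23, 0, -0.785, 0, 1]]}}

```text
time: 12.65
tool_pos: [0.4247, -0.0108, 0.3822]
tool_rot: [3.142, 0.784, 3.044]
ft_force: [-0.1, -0.5, -0.4]
opening: 0.0183
```

```bash
python3 -c "
from h import *
s=get_state();print(s['qd'],s['tool_pos'],s['tool_rot'],s['ft_force'])
a=snapshot('side')
b=snapshot('top')
cv2.imwrite('pics/8s.png',a[:,:,::-1]);cv2.imwrite('pics/8t.png',b[:,:,::-1])
cv2.imwrite('pics/8.png',np.hstack([cv2.resize(x,(400,500),interpolation=cv2.INTER_CUBIC) for x in (a[100:300,195:355,::-1],b[140:340,220:380,::-1])]))"
```

```text
[ 0.00068503 -0.00194976  0.00279119  0.00113487 -0.00679252  0.00050006] [ 0.42472935 -0.0108087   0.38217932] [3.14158931 0.7835254  3.0437013 ] [-0.14247643 -0.4900336  -0.40546323]
```

View pics/8.png

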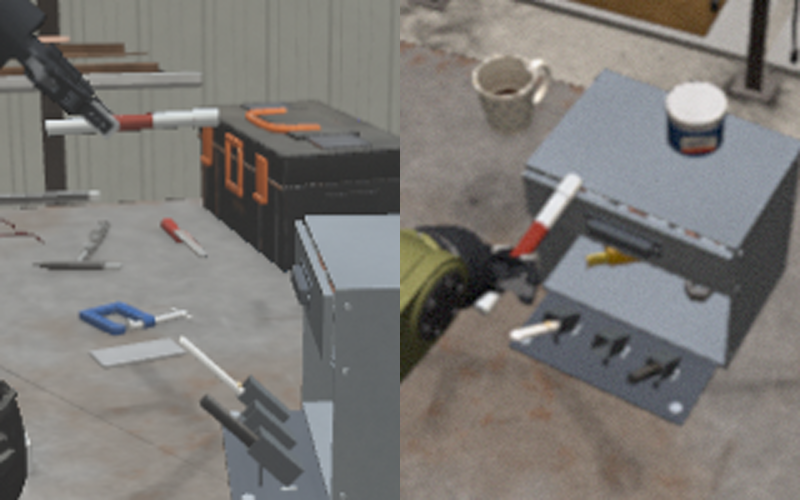

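View pics/8t.png

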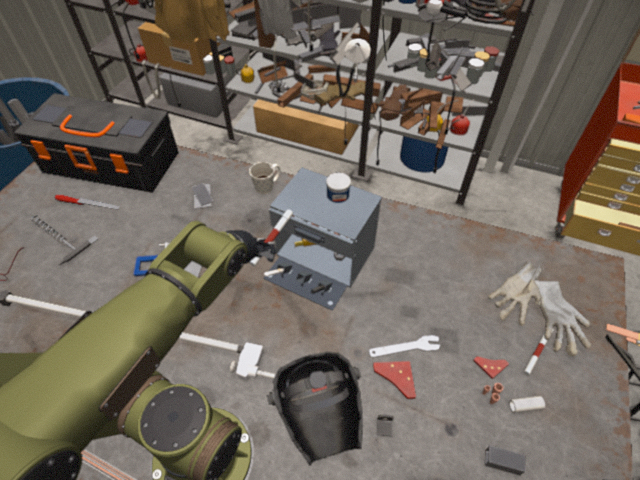

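```bash
python3 -c "
from h import *
from scipy.optimize import least_squares
ob={'side':[(48,127),(217,115)],'top':[None,(571,182)]}
s=get_state();g=s['tool_pos']+rpy(s['tool_rot']).apply([0,0,-.019])
def ax(q):
    a=s['tool_rot'][2]-np.pi; d=Rz(a)@[np.cos(q[0]),0,np.sin(q[0])]; c=g+d*q[1]
    return c-d*.089,c+d*.089
def r(q):
    A,B=ax(q);un=lambda o,off,e:(np.array(o)-[e,0]+.5)/2.5-.5+off
    return np.r_[proj('side',A)[0]-un(ob['side'][0],(195,100),0),proj('side',B)[0]-un(ob['side'][1],(195,100),0),proj('top',B)[0]-un(ob['top'][1],(220,140),400)]
z=least_squares(r,[0,.04]);print(np.degrees(z.x[0]),z.x[1],z.fun.round(1),ax(z.x))"
```

```text
1.2073823798387315 0.03167098269613408 [-1.8 -2.5 -0.  -0.2  1.2 -1.7] (array([ 0.35434622, -0.00386612,  0.39432666]), array([ 0.53145558, -0.02125019,  0.39807734]))
```

```bash
python3 -c "
from h import *
s=get_state();print(s['time'],np.abs(s['qd']).max(),s['opening'],s['ft_force'])
a=cv2.imread('pics/top0.png').astype(int);b=cv2.imread('pics/8t.png').astype(int)
for n,(u,v,w,h) in dict(tin=(325,170,30,32),coupon=(172,255,34,40),spanner=(365,330,80,30)).items(): print(n,np.abs(a-b)[v:v+h,u:u+w].mean().round(1))
job.close_job()"
```

```text
12.75 0.004654125518776344 0.018072407358498004 [ 0.05185859 -0.2796844  -0.34985575]
tin 5.7
coupon 47.7
spanner 5.5
the job is handed in; nothing more can be done
```

The drawer is pushed home and the electrode tube is held raised, level and still. I handed the job in at 12.75 s of the 46 s allowed.

- **Drawer:** I pushed on the cup pull. The catch resisted with about 5 N, then the force dropped to zero as it snapped in. Further pushing reached a firm stop at about 25 N, with no movement. The last pictures show the drawer still home.
- **Tube:** It was in the middle socket. I gripped it with a 50 N setting and drew it out about 93 mm along the socket axis. The opening read 18 mm, against the 19 mm tube.
- **Final pose:** The tube's centre is about 0.39 m above the bench. I measured its tilt at about 1° from level, with pixel residuals up to 2.5, so I trust it to a few degrees. The arm is at rest.
- **Everything else:** The marker and soapstone holder are still in their sockets. The tin and spanner areas barely changed between the first and last top pictures (about 5.5 grey levels).
- **Failed check:** The same comparison for the coupon came out high (47.7), because the arm covers it in the last top picture. In the last side picture what looks like the coupon still lies flat, but I made no measured comparison there.

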